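Set the desiccant drying and start the station

TASK

Get the desiccant drying: square up the cans on the drying deck into one even row, lengthwise from front to back, each one fully covering an air slot of its own. Take the stirring rod from its stand and stir the pellets in the dish, down among them, along the wall and through the middle for at least four full turns, until every pellet has clearly been shifted, without spilling any. Once the row is right and the stirring done, press the recessed start button fully down with the tip of the rod, keep it down for two seconds, and hang the rod back in its stand; leave the bottle alone.

Things in the scene. Friction and masses are not known exactly. Their poses are not given: they have to be found in the camera images.
- station: the drying station, fixed: a grey low housing 200 x 620 x 30 mm (x deep, y long), its long side facing the robot, with an aluminium can deck on its left, a black console in the middle and a round steel dish on its right. Origin under its centre, on the bench; x points to its back, y to its left (along the row), z up. The deck (flat top, 30 mm above the bench) is 150 mm deep (x from -75 to +75 mm) and 352 mm wide (y from -51 to +301 mm) inside a lip 4 mm high
- slot_0 (a point): centre of air slot 0, in the deck's top face; the slot is a patch of five dark slits, 60 mm along the station's x and 24 mm along its y. Slots 0 to 3 go from right to left, 88 mm apart, all in one line
- slot_1 (a point): centre of air slot 1, as slot_0
- slot_2 (a point): centre of air slot 2, as slot_0
- slot_3 (a point): centre of air slot 3, as slot_0
- can_0_center (a point): centre (half-way up) of desiccant can 0, a closed flat aluminium box 80 mm long (x) x 46 mm wide (y) x 24 mm high with a perforated lid, about 0.11 kg, loose on the deck (its centre is 12 mm above the deck); not every can is present
- can_1_center (a point): centre of desiccant can 1, as can_0; may be absent
- can_2_center (a point): centre of desiccant can 2, as can_0; may be absent
- can_3_center (a point): centre of desiccant can 3, as can_0; may be absent
- dish (a point): centre of the steel dish's flat inner floor, 34 mm above the bench. Straight round wall, inner radius 80 mm, rim 46 mm above this floor. x points to the station's back, as the station's. The dish is fixed to the station
- pellet_0_center (a point): centre of a chunky white desiccant pellet in the dish: a round-edged tablet 26 mm across and 20 mm high, 20 g; not every pellet is present
- pellet_1_center (a point): centre of another such pellet; may be absent
- pellet_2_center (a point): centre of another such pellet; may be absent
- pellet_3_center (a point): centre of another such pellet; may be absent
- pellet_4_center (a point): centre of another such pellet; may be absent
- pellet_5_center (a point): centre of another such pellet; may be absent
- pellet_6_center (a point): centre of another such pellet; may be absent
- rod_handle (a point): centre of the stirring rod's handle. The rod hangs upright in the tool stand: a square wooden handle 22 x 22 mm, 56 mm high, over a flat round steel collar (40 mm across, 4 mm thick) and a round steel shaft 10 mm thick. x and y are square to the handle's flats, z along the rod, up. From this point it is 28 mm up to the handle's top, 28 mm down to the collar's top face, 32 mm to its underside and 120 mm to the rod's tip. Mass about 0.12 kg
- rod_tip (a point): the round lower tip of the stirring rod, 120 mm below the handle's centre
- stand_hole (a point): centre of the hole in the tool stand's top plate, at the plate's top face, 95 mm above the bench; hole 26 mm wide, straight through, the space under it open down to 5 mm above the bench. The rod's shaft hangs in the hole with its collar resting on the plate. The stand is fixed, 74 x 74 mm
- button_top (a point): centre of the start button's top face: a grey cap 23 mm across at the bottom of a round steel collar 28 mm wide inside and 37 mm outside, whose rim stands 6 mm above the cap. It is pressed straight down
- start_button (a joint): travel of the start button in m: 0 released, 0.005 fully down; a spring pushes it back (1.4 N at the start of the travel, about 5 N fully down)
- ipa_bottle: bystander: small white bottle, 49 mm wide, 100 mm high, origin under its centre
Mind the look-alikes: they are no part of the job. Leave any blue or red look-alike of the part that bears rod_handle alone.

How it is judged:
On the way, in this order (a step that is already met when the one before it is completed fails the run):
1. the rod's tip is down among the pellets on the far side of the dish (horizontal distance between rod_tip and dish below 0.085 m and z of rod_tip in the frame of dish below 0.02 m and x of rod_tip in the frame of dish above 0.01 m).
2. the tip is stirred on to the near side (horizontal distance between rod_tip and dish below 0.085 m and z of rod_tip in the frame of dish below 0.02 m and x of rod_tip in the frame of dish below -0.01 m).
3. the tip is stirred on to the far side again (all of step 1).
4. the tip is stirred on to the near side (all of step 2).
5. the tip is stirred on to the far side again (all of step 3).
6. the tip is stirred on to the near side (all of step 4).
7. the tip is stirred on to the far side again (all of step 5).
8. the tip is back on the near half or lifted out, and every pellet lies at least 10 mm from where it lay at first (distance of each of pellet_0_center, pellet_1_center, pellet_2_center, pellet_3_center, pellet_4_center, pellet_5_center, pellet_6_center from where it was at the start of the episode above 0.01 m and horizontal distance between each of pellet_0_center, pellet_1_center, pellet_2_center, pellet_3_center, pellet_4_center, pellet_5_center, pellet_6_center and dish below 0.082 m and z of each of pellet_0_center, pellet_1_center, pellet_2_center, pellet_3_center, pellet_4_center, pellet_5_center, pellet_6_center in the frame of dish below 0.045 m and (x of rod_tip in the frame of dish below 0 m or z of rod_tip in the frame of dish above 0.06 m)).
9. with the cans in their row, the start button is pressed fully down by the tip of the rod ((horizontal distance between can_0_center and slot_0 below 0.01 m or horizontal distance between can_0_center and slot_1 below 0.01 m or horizontal distance between can_0_center and slot_2 below 0.01 m or horizontal distance between can_0_center and slot_3 below 0.01 m) and angle between the x axis of each of can_0_center, can_1_center, can_2_center, can_3_center and the x axis of station, either way round below 0.12 rad and angle between each of can_0_center, can_1_center, can_2_center, can_3_center's own z axis and vertical below 0.08 rad and height (world z) of each of can_0_center, can_1_center, can_2_center, can_3_center below 0.05 m and (horizontal distance between can_1_center and slot_0 below 0.01 m or horizontal distance between can_1_center and slot_1 below 0.01 m or horizontal distance between can_1_center and slot_2 below 0.01 m or horizontal distance between can_1_center and slot_3 below 0.01 m) and (horizontal distance between can_2_center and slot_0 below 0.01 m or horizontal distance between can_2_center and slot_1 below 0.01 m or horizontal distance between can_2_center and slot_2 below 0.01 m or horizontal distance between can_2_center and slot_3 below 0.01 m) and (horizontal distance between can_3_center and slot_0 below 0.01 m or horizontal distance between can_3_center and slot_1 below 0.01 m or horizontal distance between can_3_center and slot_2 below 0.01 m or horizontal distance between can_3_center and slot_3 below 0.01 m) and value of joint start_button above 0.004 m and distance between rod_tip and button_top below 0.015 m), for 1.5 s.
At the end, for the whole second after the job is handed in: Every can present lies flat with its centre within 10 mm of an air slot's centre and its length within 0.12 rad of the station's x; every pellet present is in the dish; the rod hangs upright in the stand, its tip at least 80 mm below the hole's mouth; the button is released ((horizontal distance between can_0_center and slot_0 below 0.01 m or horizontal distance between can_0_center and slot_1 below 0.01 m or horizontal distance between can_0_center and slot_2 below 0.01 m or horizontal distance between can_0_center and slot_3 below 0.01 m) and angle between the x axis of each of can_0_center, can_1_center, can_2_center, can_3_center and the x axis of station, either way round below 0.12 rad and angle between each of can_0_center, can_1_center, can_2_center, can_3_center's own z axis and vertical below 0.08 rad and height (world z) of each of can_0_center, can_1_center, can_2_center, can_3_center below 0.05 m and (horizontal distance between can_1_center and slot_0 below 0.01 m or horizontal distance between can_1_center and slot_1 below 0.01 m or horizontal distance between can_1_center and slot_2 below 0.01 m or horizontal distance between can_1_center and slot_3 below 0.01 m) and (horizontal distance between can_2_center and slot_0 below 0.01 m or horizontal distance between can_2_center and slot_1 below 0.01 m or horizontal distance between can_2_center and slot_2 below 0.01 m or horizontal distance between can_2_center and slot_3 below 0.01 m) and (horizontal distance between can_3_center and slot_0 below 0.01 m or horizontal distance between can_3_center and slot_1 below 0.01 m or horizontal distance between can_3_center and slot_2 below 0.01 m or horizontal distance between can_3_center and slot_3 below 0.01 m) and horizontal distance between each of pellet_0_center, pellet_1_center, pellet_2_center, pellet_3_center, pellet_4_center, pellet_5_center, pellet_6_center and dish below 0.082 m and z of each of pellet_0_center, pellet_1_center, pellet_2_center, pellet_3_center, pellet_4_center, pellet_5_center, pellet_6_center in the frame of dish below 0.045 m and horizontal distance between rod_tip and stand_hole below 0.012 m and z of rod_tip in the frame of stand_hole below -0.08 m and angle between rod_handle's own z axis and vertical below 0.12 rad and value of joint start_button below 0.0015 m); the robot touches nothing.
It fails at once if the bottle is shifted by more than 30 mm or tipped over (distance of ipa_bottle from where it was at the start of the episode above 0.03 m or angle between ipa_bottle's own z axis and vertical above 0.5 rad).
Of can_0, can_1, can_2, can_3 only 3 to 4 are there at a start; the rules pass over those that are not, and their reading is None.
Of pellet_0, pellet_1, pellet_2, pellet_3, pellet_4, pellet_5, pellet_6 only 5 to 7 are there at a start; the rules pass over those that are not, and their reading is None.
At some moment in a run one of can_0, can_1, can_2, can_3 may be knocked a few centimetres aside while the robot is not near it.
It also fails if it takes over 210 s, if anything falls off the work surface, if the arm or the gripper's body presses on something with over 40 N, if the wrist force passes 120 N, or if a joint passes its speed limit or range.

ROBOT

A 6-joint arm with a two-finger parallel gripper is mounted at the origin on a cart in front of the work surface, level with it; the furniture and walls round the work are solid. World frame = base frame: x ahead of the robot, y to its left, z up, the work surface at z = 0. Lengths are in m, angles in rad, forces in N, time in s.
With the tool pointing down it reaches from about 0.35 to 0.775 m from the base axis. Payload 5.5 kg.
Tool frame: the origin (TCP) lies on the centre line of the jaws, within the pads' length; the fingertips stand 11 mm ahead of it and the grasp point (between the pads) lies 8 mm behind it (env.tip_extent is the distance from the TCP to the fingertips, in m); z points along the fingers, y is the line along which they close (so a half turn about z gives the same grasp; the last joint's range is limited). The gripper opens to 85 mm and grips with 20 to 120 N. Pads are 22 mm wide; open, the fingers measure 114 mm over their backs; the gripper's body (76 mm by 85 mm) begins 54 mm behind the grasp point. The pads swing forward as they close: fully open they stand 13 mm farther back than shut.
Start: joints at [-1.34, 0.313, 0.046, 1.304, 0, 1.431], TCP at [0.208, -0.536, 0.211] pointing down, gripper open.
Joint ranges: [-2.76, 2.76], [-0.86, 1.69], [-1.03, 1.26], [-2.2, 2.34], [-1.47, 1.5], [-3.14, 3.14]. Speed limits (rad/s): [2.57, 2.57, 3.14, 3.14, 3.14, 3.14].

INTERFACE

Orientations are given as a unit quaternion [w, x, y, z].
In Python, from workcell import env gives the robot as it stands.
- The arm moves only by the shell command python3 -m jog 'ROWS' [FORCE]. ROWS is JSON, a list of rows, each a list of 5 numbers: the gripper's target within -1 to 1 (shut at 1, half-way at 0, fully open at -1), then the shift along the tool's x, y, z in m, then the turn about the tool's z in degrees. In form: [[fingers, tx, ty, tz, turn], ...]. A call has 1 to 5 rows; each row shifts and turns the commanded pose from where the row before left it, along the tool's axes as they then stand; what a row does not reach is not made up. A row lasts 1/12 s, in which the tool goes at most 41.7 mm and 7.16 degrees, less where a joint would pass 70% of its speed; a pose out of reach is approached as far as the arm can. A call is refused whole if a number of a shift passes 0.0417 or a number of a turn 7.16, either way. A call with a gripper value outside its range is refused whole. The fingers move at their own pace and stop on an object; FORCE is the grip in N (left out, the last holds). Time passes only in rows, so rows that do not move let the fingers close. It gives the time, the measured TCP pose, the force, the opening and the grip force at its end, in the units of the state.
- env.get_state(): the state, without advancing time (a new reading comes with each control period).
- env.read_camera(name): name is "scene" or "top"; returns a dict with "img" (400x640x3 uint8, red, green, blue), "fov_y" (degrees; the focal length in pixels is half the picture's height over the tangent of half this angle, whatever the lens; pixels are square), "cx", "cy" (the principal point, pixels), "T" (4x4, takes a point from camera to world coordinates). Camera axes: x right, y up, looking along -z (the intrinsics and any distortion apply to the point x, -y, -z); pixel columns grow to the right and rows downward; lengths in m; the calibration is good to about 2 mm. A picture is of the moment at which its call begins. There is no depth.
- env.hand_in(): hands the job in; it is judged then, once.
The state is a dict: "clock": time; "joint_pos": joint angles; "qvel": joint speeds; "tau": joint torques, N m; "tcp_pos": TCP position; "orientation": TCP orientation; "wrist_force": force on the tool from outside, world axes, zero at the start; "ft_torque": the same for the moment, N m; "finger_gap": finger opening in m; "grip_force": force on a finger pad.
Only numpy, scipy, OpenCV 4.12 (cv2) and the standard library are available. Lean on these libraries where they do the work, as an engineer would, in place of code of your own. Each camera call takes 0.05 s, during which the arm holds its last target. There are 200 camera calls.

## Working session

There is one attempt and no reset: what is moved stays moved. The work goes in short steps, Python scripts to look and compute and a shell command to move; the robot and the scene stay as the last step left them, time stands still between calls to the robot, and variables do not carry over. Pictures are saved under pics/ and viewed, at most 17 in all, crops included, and the job is handed in when it is done.

```bash
ls; mkdir -p pics; cat > h.py <<'E'
import numpy as np, cv2
from workcell import env
def grab(n):
    c=env.read_camera(n); return c
def save(c,name,crop=None,k=1):
    im=c["img"][:,:,::-1]
    if crop: x0,y0,x1,y1=crop; im=im[y0:y1,x0:x1]
    cv2.imwrite("pics/"+name,cv2.resize(im,None,fx=k,fy=k,interpolation=cv2.INTER_CUBIC))
def K(c):
    f=c["img"].shape[0]/2/np.tan(np.radians(c["fov_y"])/2); return f,c["cx"],c["cy"]
def world(c,u,v,z):
    f,cx,cy=K(c); d=np.array([(u-cx)/f,-(v-cy)/f,-1]); T=np.array(c["T"])
    d=T[:3,:3]@d; o=T[:3,3]; return o+d*(z-o[2])/d[2]
def pix(c,p):
    f,cx,cy=K(c); T=np.array(c["T"]); q=T[:3,:3].T@(np.array(p)-T[:3,3]); return cx+f*q[0]/-q[2], cy-f*q[1]/-q[2]
E
python3 - <<'E'
from h import *
for n in("scene","top"):
    c=grab(n); save(c,n+"0.png",k=1.25); print(n,{k:(v if k!="img" else v.shape) for k,v in c.items()})
s=env.get_state(); print(s, env.tip_extent)
E
```

```text
pics
scene {'img': (400, 640, 3), 'fov_y': 46.25729667109641, 'cx': 314.652726850641, 'cy': 197.80786939712854, 'T': array([[-0.62962848,  0.41361821, -0.65763816, -0.48462721],
       [-0.77659976, -0.31169602,  0.54748371,  0.77963759],
       [ 0.02146604,  0.85543297,  0.51746849,  0.89374856],
       [ 0.        ,  0.        ,  0.        ,  1.        ]])}
top {'img': (400, 640, 3), 'fov_y': 55.33401100229667, 'cx': 319.2449898150234, 'cy': 199.65268921822758, 'T': array([[ 0.01705936,  0.98480187, -0.17284168,  0.32763887],
       [-0.99983124,  0.01798065,  0.00376585, -0.01595044],
       [ 0.00681642,  0.17274827,  0.98494242,  1.10120306],
       [ 0.        ,  0.        ,  0.        ,  1.        ]])}
{'clock': 0.1, 'joint_pos': array([-1.33960800e+00,  3.13952732e-01,  4.51046043e-02,  1.30362340e+00,
        7.88505549e-06,  1.43121147e+00]), 'qvel': array([ 0.00038254, -0.00184563,  0.00273342,  0.00034438, -0.00205555,
       -0.00118685]), 'tau': array([ 1.94283632e-03, -4.81724811e+01,  2.99243832e+01,  1.28234152e-02,
       -1.31264997e-04, -3.59137402e-06]), 'tcp_pos': array([ 0.20823092, -0.53544283,  0.21048739]), 'orientation': array([-8.36904723e-04,  9.82864721e-01,  1.84326444e-01, -3.44118477e-05]), 'wrist_force': array([ 0.78828415, -0.20123298, -1.20932547]), 'ft_torque': array([-0.00440113,  0.02094574, -0.00076553]), 'grip_force': 0.0, 'finger_gap': 0.0854716480069628} 0.011
```

View pics/scene0.png

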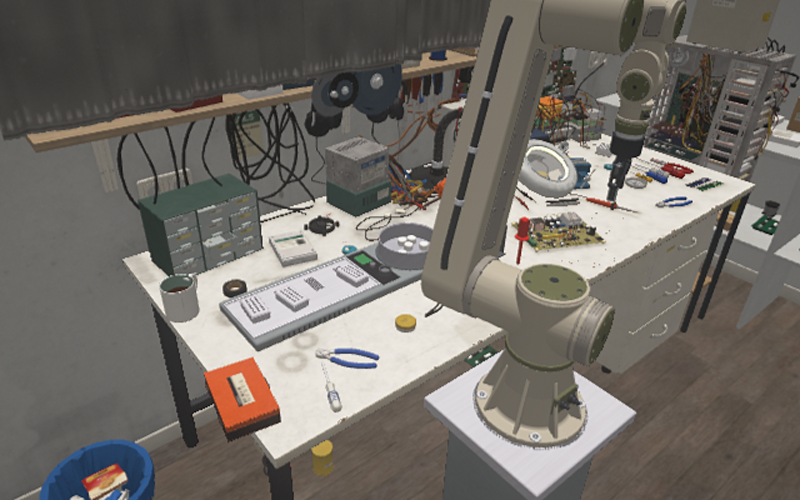

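View pics/top0.png

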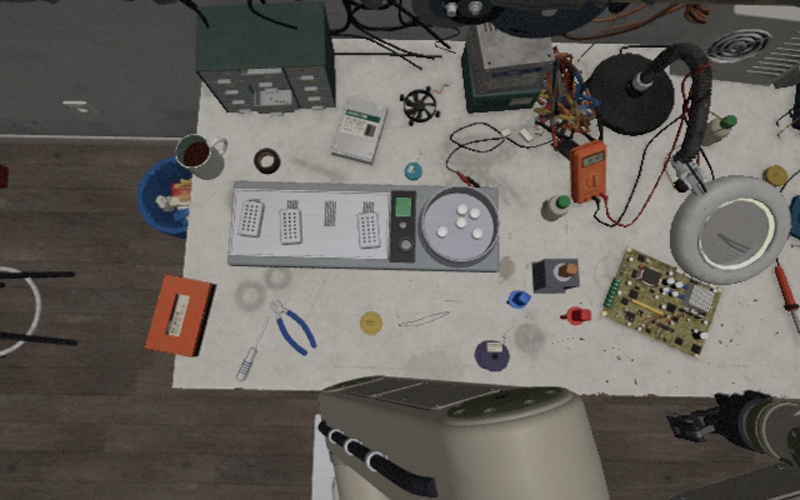

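The top view (enlarged by 1.25) shows three cans at about (251,218), (290,226) and (369,229), five pellets in the dish around (462,223), and a bottle at (557,207). The candidates for the rod are:
- wooden handle in the grey stand at (568,268)
- blue piece at (518,298)
- red piece at (577,316)

The wooden one in the stand fits the description. I'll check it in a close crop.

```bash
python3 - <<'E'
from h import *
c=grab("top"); save(c,"c1.png",(175,140,335,225),5); save(c,"c2.png",(310,140,480,265),4.7)
E
```

```text
(no output)
```

View pics/c1.png

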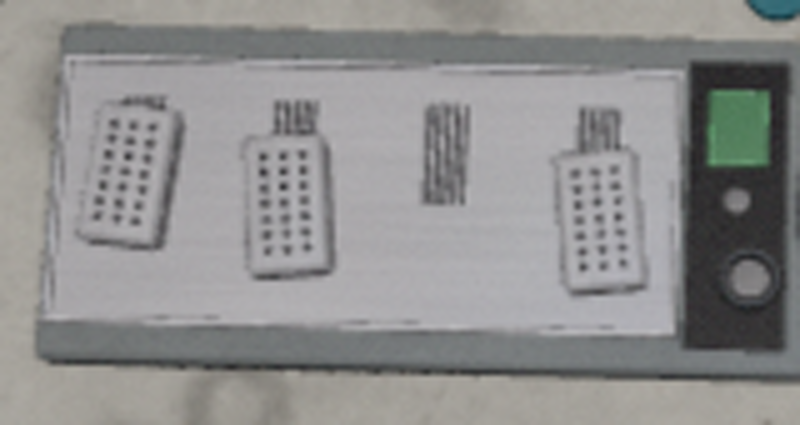

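View pics/c2.png

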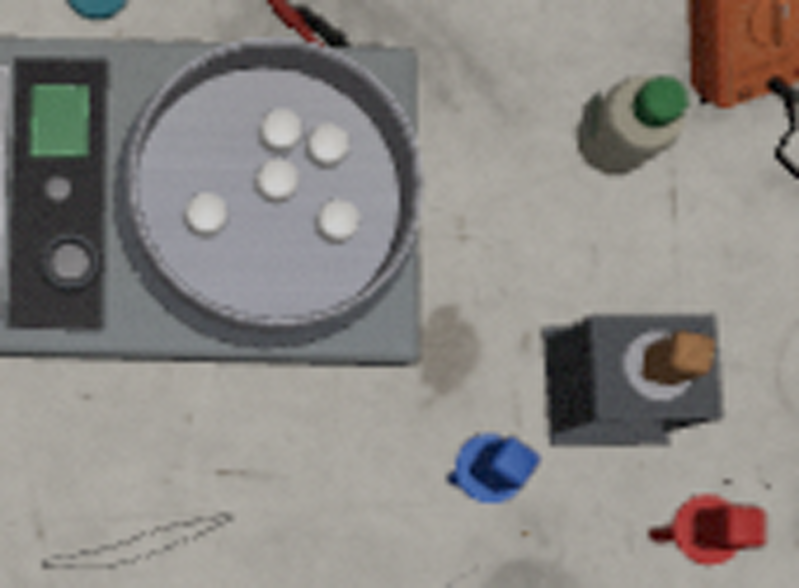

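The first crop shows slot 1 bare at (446,154), with the cans' lid centres at (125,172), (285,202) and (601,219). The second confirms the wooden handle: top at (693,353), collar at (660,365) in the grey stand. The blue and red look-alikes are at (497,467) and (715,530). The button is at (70,261) and the rim of the dish is centred near (274,182).

```bash
cat >> h.py <<'E'
def cw(c,u,v,z,x0,y0,k): return world(c,(u+.5)/k-.5+x0,(v+.5)/k-.5+y0,z)
E
python3 - <<'E'
from h import *
np.set_printoptions(precision=4,suppress=True)
c=grab("top")
A=lambda u,v,z:cw(c,u,v,z,175,140,5)[:2]
B=lambda u,v,z:cw(c,u,v,z,310,140,4.7)[:2]
print("housing corners", A(64,25,.03),A(38,362,.03),B(418,45,.03),B(418,362,.03))
print("deck corners", A(68,60,.034),A(48,318,.034),A(688,72,.034),A(676,332,.034))
print("slot1",A(446,154,.03), "slot fronts",A(145,97,.03),A(298,101,.03),A(446,103,.03),A(602,108,.03))
for n,h in dict(A=[(114,123),(155,128),(97,215),(136,222)],B=[(262,156),(305,154),(268,251),(307,249)],C=[(575,174),(619,170),(583,268),(626,264)]).items():
    p=np.array([A(*q,.054) for q in h]); d=p[0]+p[1]-p[2]-p[3]; print(n,p.mean(0),"yaw deg",np.degrees(np.arctan2(d[1],d[0])))
print("rim l r t b",[B(*q,.08) for q in((128,182),(419,182),(274,38),(274,327))])
print("floor l r t",[B(*q,.034) for q in((135,195),(402,195),(267,67))])
print("pellets",[B(*q,.054) for q in((282,129),(328,144),(277,179),(206,213),(338,220))])
print("button",B(70,261,.03), "collar",B(660,365,.099),"hand top",B(693,353,.155),"bottle cap",B(662,101,.1))
print("plate corners",[B(*q,.095) for q in((592,315),(718,315),(721,418),(597,422))])
print("hand corners",[B(*q,.155) for q in((677,333),(715,335),(712,373),(673,369))])
print("blue",B(515,460,.056),B(490,470,0),"red",B(748,530,.056))
E
```

```text
housing corners [0.6717 0.3674] [0.4731 0.3668] [ 0.6696 -0.2492] [ 0.4709 -0.2455]
deck corners [0.6493 0.362 ] [0.4978 0.3618] [0.649  0.0027] [0.4962 0.0064]
slot1 [0.5984 0.1415] slot fronts [0.6291 0.3172] [0.6284 0.2285] [0.6289 0.1427] [0.6276 0.0522]
A [0.5787 0.3177] yaw deg -6.651931772066452
B [0.5628 0.2268] yaw deg 5.586797044493477
C [0.5566 0.0496] yaw deg 6.067074589425503
rim l r t b [array([ 0.5672, -0.0671]), array([ 0.5703, -0.2374]), array([ 0.6563, -0.1529]), array([ 0.4831, -0.1521])]
floor l r t [array([ 0.5699, -0.0738]), array([ 0.5729, -0.2368]), array([ 0.6524, -0.1547])]
pellets [array([ 0.6077, -0.161 ]), array([ 0.5989, -0.1886]), array([ 0.5768, -0.1578]), array([ 0.5551, -0.1152]), array([ 0.5523, -0.1941])]
button [ 0.529  -0.0348] collar [ 0.4624 -0.3674] hand top [ 0.4617 -0.3657] bottle cap [ 0.6163 -0.3747]
plate corners [array([ 0.491 , -0.3312]), array([ 0.4923, -0.4031]), array([ 0.4335, -0.402 ]), array([ 0.43  , -0.3319])]
hand corners [array([ 0.4723, -0.3576]), array([ 0.4716, -0.3779]), array([ 0.4511, -0.3753]), array([ 0.4529, -0.3546])]
blue [ 0.4109 -0.2954] [ 0.4089 -0.2949] red [ 0.3728 -0.4295]
```

```bash
for i in 1 2 3 4; do python3 -m jog '[[-1,0,0,0,-7.16],[-1,0,0,0,-7.16],[-1,0,0,0,-7.16],[-1,0,0,0,-7.16],[-1,0,0,0,-7.16]]' >/dev/null; done
python3 -m jog '[[-1,0,0,0,-7.16],[-1,0,0,0,-7.16],[-1,0,0,0,-1.24],[-1,0,0,0,0]]'
for i in 1 2 3 4; do python3 -m jog '[[-1,-0.01745,0.02925,0,0],[-1,-0.01745,0.02925,0,0],[-1,-0.01745,0.02925,0,0],[-1,-0.01745,0.02925,0,0],[-1,-0.01745,0.02925,0,0]]'; done
python3 -m jog '[[-1,0,0,0.03,0],[-1,0,0,0.03,-3],[-1,0,0,0.03,-3],[-1,0,0,0,0],[-1,0,0,0,0]]'
python3 -c "
from workcell import env
print(env.get_state())"
```

```text
clock: 2.2
tcp_pos: [0.2083, -0.5359, 0.2111]
orientation: [-0.0, 0.001, 1.0, 0.0]
wrist_force: [-0.6, 0.4, -0.2]
finger_gap: 0.0856
grip_force: 0.0
clock: 2.62
tcp_pos: [0.296, -0.3883, 0.2112]
orientation: [0.0, 0.002, 1.0, 0.0]
wrist_force: [0.6, -0.4, -0.2]
finger_gap: 0.0856
grip_force: 0.0
clock: 3.03
tcp_pos: [0.3833, -0.2419, 0.2114]
orientation: [0.0, 0.002, 1.0, -0.0]
wrist_force: [1.1, -0.9, -0.6]
finger_gap: 0.0855
grip_force: 0.0
clock: 3.45
tcp_pos: [0.4707, -0.0956, 0.2115]
orientation: [0.0, 0.002, 1.0, -0.0]
wrist_force: [0.4, -0.1, -1.1]
finger_gap: 0.0856
grip_force: 0.0
clock: 3.87
tcp_pos: [0.5579, 0.0508, 0.2113]
orientation: [0.0, 0.002, 1.0, -0.0]
wrist_force: [0.8, -0.5, 0.7]
finger_gap: 0.0853
grip_force: 0.0
clock: 4.28
tcp_pos: [0.5557, 0.0492, 0.12]
orientation: [-0.002, -0.051, 0.999, 0.0]
wrist_force: [0.3, 0.1, 0.4]
finger_gap: 0.0855
grip_force: 0.0
{'clock': 4.2833, 'joint_pos': array([-5.54872476e-02,  3.26928798e-01, -1.62664023e-01,  1.08551160e+00,
       -1.07918000e-04, -1.57042569e-01]), 'qvel': array([-0.0051329 , -0.03627613,  0.06702557,  0.01554486, -0.00112902,
       -0.00639675]), 'tau': array([ 1.79864131e-01, -4.50555110e+01,  2.64807969e+01, -2.28179307e-01,
        4.85822791e-03, -7.69228907e-02]), 'tcp_pos': array([0.55565044, 0.04922551, 0.12003512]), 'orientation': array([-2.14761655e-03, -5.07558410e-02,  9.98708767e-01,  1.74814224e-04]), 'wrist_force': array([0.31251588, 0.10827184, 0.40912831]), 'ft_torque': array([ 0.04011437, -0.04673406, -0.0092538 ]), 'grip_force': 0.0, 'finger_gap': 0.08545935627288932}
```

```bash
python3 -m jog '[[-1,0,0,0.025,0],[-1,0,0,0.025,0],[-1,0,0,0.024,0],[-1,0,0,0,0],[0,0,0,0,0]]' 25
python3 -m jog '[[1,0,0,0,0],[1,0,0,0,0],[1,0,0,0,0],[1,0,0,0,0],[1,0,0,0,0]]'
python3 -m jog '[[1,0,0,0,0],[1,0,0,0,0],[1,0,0,-0.004,0],[1,0,0,0,6],[1,0,0,0,0]]'
```

```text
clock: 4.7
tcp_pos: [0.5577, 0.0488, 0.0485]
orientation: [0.0, -0.051, 0.999, -0.0]
wrist_force: [0.7, 0.4, 0.8]
finger_gap: 0.0754
grip_force: 0.0
clock: 5.12
tcp_pos: [0.5579, 0.049, 0.0482]
orientation: [0.001, -0.052, 0.999, -0.0]
wrist_force: [0.9, -0.6, -0.9]
finger_gap: 0.012
grip_force: 0.0
clock: 5.53
tcp_pos: [0.5575, 0.049, 0.0516]
orientation: [0.0, 0.001, 1.0, -0.0]
wrist_force: [0.3, 0.2, -0.8]
finger_gap: 0.0001
grip_force: 0.0
```

```bash
python3 - <<'E'
from h import *
c=grab("scene"); u,v=pix(c,(.57,.05,.04)); print(u,v)
save(c,"c3.png",(160,150,360,290),4)
E
```

```text
279.35061604161 218.15271866190014
```

View pics/c3.png

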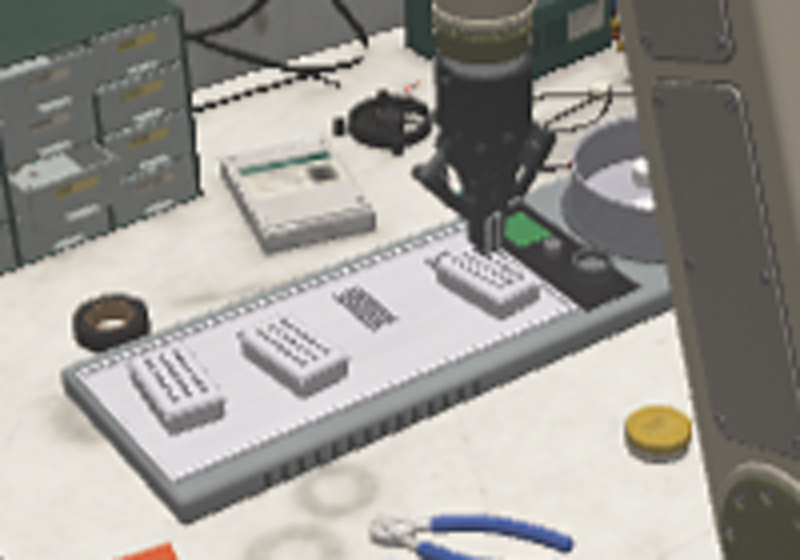

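```bash
python3 - <<'E'
from h import *
np.set_printoptions(precision=4,suppress=True)
c=grab("scene"); print("tip pred",pix(c,(.5575,.049,.0406)),pix(c,(.5575,.049,.056)))
S=lambda u,v,z:cw(c,u,v,z,160,150,4)
print("C",S(485,270,.054),"B",S(293,345,.054),"A",S(175,375,.054), "slot1",S(367,309,.03))
print("corner L",S(68,370,.03),S(185,515,.03))
t=grab("top"); save(t,"c4.png",(175,130,335,225),5)
print(pix(t,(.5575,.049,.0406)))
E
```

```text
tip pred (np.float64(281.82180238377526), np.float64(219.59169293343584)) (np.float64(281.7514607870284), np.float64(215.64472653762334))
C [0.5546 0.0546 0.054 ] B [0.5587 0.2302 0.054 ] A [0.5786 0.3186 0.054 ] slot1 [0.5954 0.1422 0.03  ]
corner L [0.6638 0.3668 0.03  ] [0.4605 0.3753 0.03  ]
(np.float64(295.2301078394711), np.float64(184.05808833890904))
```

View pics/c4.png

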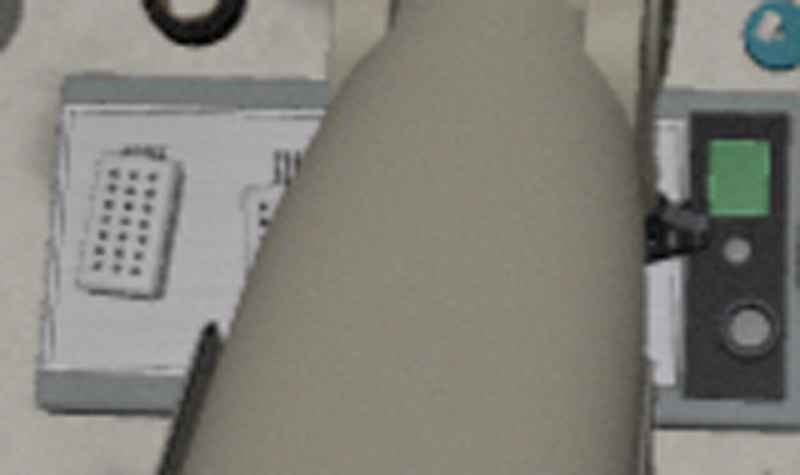

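The crop shows the shut fingertips at about (490,248), right on the lid of the can. They sit roughly 20–30 mm higher than I assumed, so the grip missed above the can. I'll open, go lower in small steps while watching the force, and close again.

```bash
python3 -m jog '[[-1,0,0,-0.03,0],[-1,0,0,-0.01,-6],[-1,0,0,0,0],[-1,0,0,0,0],[-1,0,0,0,0]]'
python3 -m jog '[[-1,0,0,0.02,0],[-1,0,0,0.024,0],[-1,0,0,0.003,0],[-1,0,0,0,0]]'
python3 -m jog '[[-1,0,0,0.004,0],[-1,0,0,0,0]]'
python3 -m jog '[[-1,0,0,0.003,0],[-1,0,0,0,0]]'

```

```text
clock: 6.1
tcp_pos: [0.5567, 0.0491, 0.0904]
orientation: [-0.001, -0.052, 0.999, 0.0]
wrist_force: [-0.7, 0.2, -0.3]
finger_gap: 0.061
grip_force: 0.0
clock: 6.43
tcp_pos: [0.5546, 0.0492, 0.0417]
orientation: [-0.003, -0.052, 0.999, 0.0]
wrist_force: [-0.4, -0.6, 0.3]
finger_gap: 0.0855
grip_force: 0.0
clock: 6.6
tcp_pos: [0.5575, 0.0491, 0.0404]
orientation: [0.0, -0.052, 0.999, -0.0]
wrist_force: [0.0, 0.0, -0.2]
finger_gap: 0.0855
grip_force: 0.0
clock: 6.77
tcp_pos: [0.5577, 0.049, 0.0376]
orientation: [0.0, -0.052, 0.999, -0.0]
wrist_force: [-0.1, -0.3, 0.1]
finger_gap: 0.0851
grip_force: 0.0
```

```bash
python3 -m jog '[[-0.3,0,0,0,0],[-0.3,0,0,0,0],[-0.1,0,0,0,0],[0,0,0,0,0],[0,0,0,0,0]]' 25
python3 -m jog '[[0.2,0,0,0,0],[0.2,0,0,0,0],[0.2,0,0,0,0]]'
python3 - <<'E'
from h import *
c=grab("scene"); save(c,"c5.png",(240,180,320,240),10); print(pix(c,(.5577,.049,.0266)))
E
```

```text
clock: 7.18
tcp_pos: [0.5574, 0.049, 0.0374]
orientation: [0.0, -0.052, 0.999, -0.0]
wrist_force: [2.5, -0.7, 0.9]
finger_gap: 0.0429
grip_force: 0.0
clock: 7.43
tcp_pos: [0.5573, 0.0491, 0.0373]
orientation: [-0.0, -0.052, 0.999, -0.0]
wrist_force: [-1.0, 0.6, -0.2]
finger_gap: 0.034
grip_force: 0.0
(np.float64(281.849491426917), np.float64(223.11684062701292))
```

View pics/c5.png

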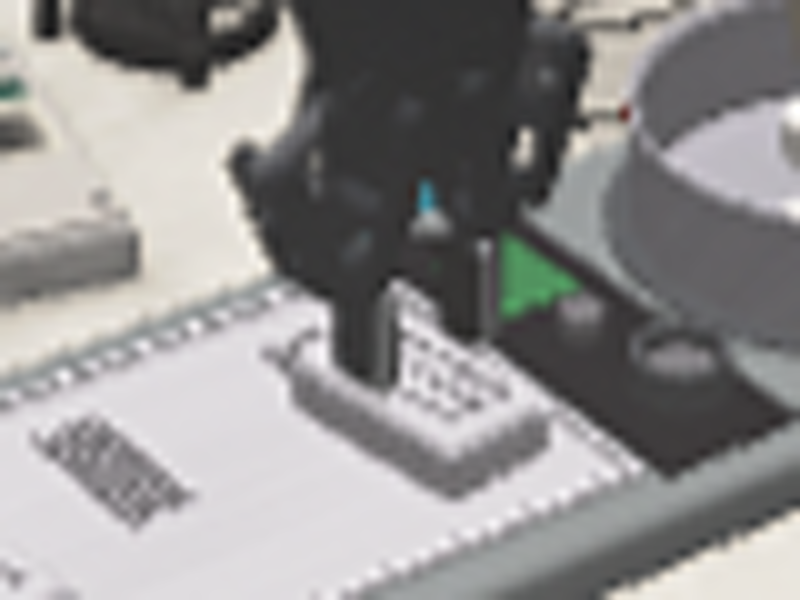

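The crop shows both fingertips at (368,385) and (462,335), standing on top of the lid. So the real tips are about 20 mm higher than the nominal value. I'll compute that, then open and go lower.

```bash
python3 - <<'E'
from h import *
np.set_printoptions(precision=4,suppress=True)
c=grab("scene"); 
for z in (.05,.054,.058): print(cw(c,415,362,z,240,180,10))
print("can C near corner bottom etc",cw(c,455,498,.03,240,180,10),"lid near",cw(c,455,460,.054,240,180,10),"lid right",cw(c,548,410,.054,240,180,10),"left",cw(c,292,375,.054,240,180,10))
print(env.tip_extent)
E
python3 -m jog '[[-1,0,0,-0.002,0],[-1,0,0,0,0],[-1,0,0,0,0],[-1,0,0,0,0],[-1,0,0,0,0]]'
python3 -m jog '[[-1,0,0,0.007,0],[-1,0,0,0,0],[-1,0,0,0,0]]'
python3 -m jog '[[-1,0,0,0.005,0],[-1,0,0,0,0]]'
```

```text
[0.5658 0.046  0.05  ]
[0.5609 0.0494 0.054 ]
[0.5559 0.0529 0.058 ]
can C near corner bottom etc [0.5187 0.0643 0.03  ] lid near [0.5076 0.072  0.054 ] lid right [0.5124 0.0318 0.054 ] left [0.5786 0.0855 0.054 ]
0.011
clock: 7.95
tcp_pos: [0.5573, 0.049, 0.0393]
orientation: [0.0, -0.052, 0.999, -0.0]
wrist_force: [0.2, -0.4, 0.2]
finger_gap: 0.0849
grip_force: 0.0
clock: 8.2
tcp_pos: [0.5566, 0.0491, 0.0315]
orientation: [-0.001, -0.052, 0.999, 0.0]
wrist_force: [0.2, -0.5, 0.7]
finger_gap: 0.0855
grip_force: 0.0
clock: 8.37
tcp_pos: [0.5568, 0.0491, 0.0264]
orientation: [-0.001, -0.052, 0.999, 0.0]
wrist_force: [0.3, 0.4, -0.5]
finger_gap: 0.0852
grip_force: 0.0
```

```bash
python3 -m jog '[[-1,0,0,0.006,0],[-1,0,0,0,0],[0,0,0,0,0],[0.3,0,0,0,0],[0.3,0,0,0,0]]'
python3 -m jog '[[0.5,0,0,0,0],[0.5,0,0,0,0],[0.5,0,0,0,0],[0.5,0,0,0,0],[0.5,0,0,0,0]]'

```

```text
clock: 8.78
tcp_pos: [0.5574, 0.0491, 0.0214]
orientation: [0.0, -0.052, 0.999, -0.0]
wrist_force: [-0.6, 0.4, 0.1]
finger_gap: 0.0514
grip_force: 0.0
clock: 9.2
tcp_pos: [0.5576, 0.049, 0.0216]
orientation: [0.0, -0.052, 0.999, -0.0]
wrist_force: [0.1, -0.0, 2.0]
finger_gap: 0.0453
grip_force: 26.7
```

```bash
python3 -m jog '[[0.5,0,0,-0.003,0],[0.5,0,0,0,6],[0.5,-0.02,0.002,0,0],[0.5,-0.021,0.002,0,0],[0.5,0,0,0,0]]'
python3 -m jog '[[0.5,0,0,0.003,0],[0.5,0,0,0,0],[-1,0,0,0,0],[-1,0,0,0,0],[-1,0,0,0,0]]'
python3 -m jog '[[-1,0,0,-0.03,0],[-1,0.01,0.04,-0.03,0],[-1,0.015,0.04,0,0],[-1,0.01,0.04,0,0],[-1,0,0.04,0,0]]'
python3 -m jog '[[-1,0,0.013,0,-5.6],[-1,0,0,0,0]]'
```

```text
clock: 9.62
tcp_pos: [0.6023, 0.053, 0.0247]
orientation: [0.002, -0.0, 1.0, -0.0]
wrist_force: [1.8, 0.3, -0.6]
finger_gap: 0.0457
grip_force: 26.4
clock: 10.03
tcp_pos: [0.5972, 0.0531, 0.0209]
orientation: [-0.001, -0.0, 1.0, -0.0]
wrist_force: [-0.5, -0.6, -0.5]
finger_gap: 0.0789
grip_force: 0.0
clock: 10.45
tcp_pos: [0.5631, 0.2057, 0.0764]
orientation: [-0.001, 0.001, 1.0, -0.0]
wrist_force: [0.3, -0.2, -0.3]
finger_gap: 0.0849
grip_force: 0.0
clock: 10.62
tcp_pos: [0.5644, 0.2212, 0.0758]
orientation: [0.0, -0.053, 0.999, 0.0]
wrist_force: [0.3, -0.4, -0.4]
finger_gap: 0.0856
grip_force: 0.0
```

```bash
python3 -m jog '[[-1,0,0,0.027,0],[-1,0,0,0.028,0],[-1,0,0,0,0],[0,0,0,0,0],[0.3,0,0,0,0]]'
python3 -m jog '[[0.5,0,0,0,0],[0.5,0,0,0,0],[0.5,0,0,0,0],[0.5,0,0,0,0],[0.5,0,0,0,0]]'
python3 -m jog '[[0.5,0,0,0,0],[0.5,0,0,0,0]]'

```

```text
clock: 11.03
tcp_pos: [0.5658, 0.217, 0.0216]
orientation: [0.0, -0.048, 0.999, -0.0]
wrist_force: [0.6, 0.0, 0.9]
finger_gap: 0.0637
grip_force: 0.1
clock: 11.45
tcp_pos: [0.5671, 0.2177, 0.0228]
orientation: [0.002, -0.049, 0.999, 0.0]
wrist_force: [-0.3, -1.4, 6.4]
finger_gap: 0.0452
grip_force: 26.9
clock: 11.62
tcp_pos: [0.5671, 0.2177, 0.0229]
orientation: [0.002, -0.049, 0.999, 0.0]
wrist_force: [-0.6, -1.8, 5.6]
finger_gap: 0.0449
grip_force: 26.9
```

```bash
python3 -m jog '[[0.5,0,0,-0.003,0],[0.5,0,0,0,5.6],[0.5,-0.0175,0.0057,0,0],[0.5,-0.0175,0.0057,0,0],[0.5,0,0,0,0]]'
python3 -m jog '[[0.5,0,0,0.003,0],[0.5,0,0,0,0],[-1,0,0,0,0],[-1,0,0,0,0],[-1,0,0,0,0]]'
python3 -m jog '[[-1,0,0,-0.03,0],[-1,0.005,0.025,-0.03,0],[-1,0.01,0.03,0,0],[-1,0.008,0.03,0,6.5],[-1,0,0.004,0,0]]'
python3 -m jog '[[-1,0,0,0,0],[-1,0,0,0,0]]'
```

```text
clock: 12.03
tcp_pos: [0.604, 0.2299, 0.0244]
orientation: [0.002, 0.0, 1.0, 0.0]
wrist_force: [1.2, 0.2, -0.7]
finger_gap: 0.045
grip_force: 26.2
clock: 12.45
tcp_pos: [0.5995, 0.2289, 0.0205]
orientation: [-0.001, -0.0, 1.0, -0.0]
wrist_force: [-0.4, -0.6, 0.5]
finger_gap: 0.0795
grip_force: 0.0
clock: 12.87
tcp_pos: [0.5759, 0.3223, 0.0813]
orientation: [-0.0, 0.057, 0.998, 0.001]
wrist_force: [-0.1, -0.4, -0.6]
finger_gap: 0.0855
grip_force: 0.0
clock: 13.03
tcp_pos: [0.5772, 0.3179, 0.0801]
orientation: [-0.001, 0.056, 0.998, -0.001]
wrist_force: [-0.5, 0.2, -0.4]
finger_gap: 0.0854
grip_force: 0.0
```

```bash
python3 -m jog '[[-1,0,0,0.03,0],[-1,0,0,0.029,0],[-1,0,0,0,0],[0,0,0,0,0],[0.3,0,0,0,0]]'
python3 -m jog '[[0.5,0,0,0,0],[0.5,0,0,0,0],[0.5,0,0,0,0],[0.5,0,0,0,0],[0.5,0,0,0,0]]'
python3 -m jog '[[0.5,0,0,-0.003,0],[0.5,0,0,0,-6.5]]'

```

```text
clock: 13.45
tcp_pos: [0.5786, 0.3172, 0.0226]
orientation: [0.0, 0.057, 0.998, -0.0]
wrist_force: [0.2, -0.2, 0.9]
finger_gap: 0.0639
grip_force: 0.0
clock: 13.87
tcp_pos: [0.5796, 0.3184, 0.024]
orientation: [0.002, 0.057, 0.998, 0.0]
wrist_force: [0.1, -1.2, 6.8]
finger_gap: 0.0452
grip_force: 27.0
clock: 14.03
tcp_pos: [0.5782, 0.3184, 0.0257]
orientation: [0.0, -0.001, 1.0, 0.0]
wrist_force: [-0.6, -0.6, -1.1]
finger_gap: 0.0451
grip_force: 26.3
```

```bash
python3 -m jog '[[0.5,-0.01,0,0,0],[0.5,-0.0095,-0.001,0,0],[0.5,0,0,0,0],[0.5,0,0,0.003,0],[0.5,0,0,0,0]]'
python3 -m jog '[[-1,0,0,0,0],[-1,0,0,0,0],[-1,0,0,0,0],[-1,0,0,-0.035,0],[-1,0,0,-0.04,0]]'
python3 -m jog '[[-1,0,0,-0.04,0],[-1,0,0,-0.04,0],[-1,0,0,-0.03,0],[-1,0,0,0,0],[-1,0,0,0,0]]'
for i in 1 2 3 4; do python3 -m jog '[[-1,0.0068,-0.0342,0,0],[-1,0.0068,-0.0342,0,0],[-1,0.0068,-0.0342,0,0],[-1,0.0068,-0.0342,0,0],[-1,0.0068,-0.0342,0,0]]' | grep tcp; done
python3 -m jog '[[-1,0,0,0,6],[-1,0,0,0,0]]'
python3 - <<'E'
from h import *
c=grab("top"); save(c,"c6.png",(175,140,335,225),5)
E
```

```text
clock: 14.45
tcp_pos: [0.5984, 0.3173, 0.024]
orientation: [0.002, 0.0, 1.0, 0.0]
wrist_force: [-0.3, -2.1, 7.6]
finger_gap: 0.0452
grip_force: 27.3
clock: 14.87
tcp_pos: [0.5938, 0.3159, 0.093]
orientation: [-0.005, -0.0, 1.0, -0.002]
wrist_force: [0.8, 0.3, 0.6]
finger_gap: 0.0853
grip_force: 0.0
clock: 15.28
tcp_pos: [0.5985, 0.3178, 0.2093]
orientation: [0.002, -0.0, 1.0, 0.001]
wrist_force: [0.3, -1.3, -1.1]
finger_gap: 0.0854
grip_force: 0.0
tcp_pos: [0.5614, 0.1448, 0.2043]
tcp_pos: [0.5274, -0.0259, 0.2046]
tcp_pos: [0.4937, -0.1966, 0.2046]
tcp_pos: [0.46, -0.3674, 0.2044]
clock: 17.12
tcp_pos: [0.4598, -0.3678, 0.2039]
orientation: [-0.002, 0.055, 0.998, 0.002]
wrist_force: [0.2, 1.0, 0.2]
finger_gap: 0.0852
grip_force: 0.0
```

View pics/c6.png

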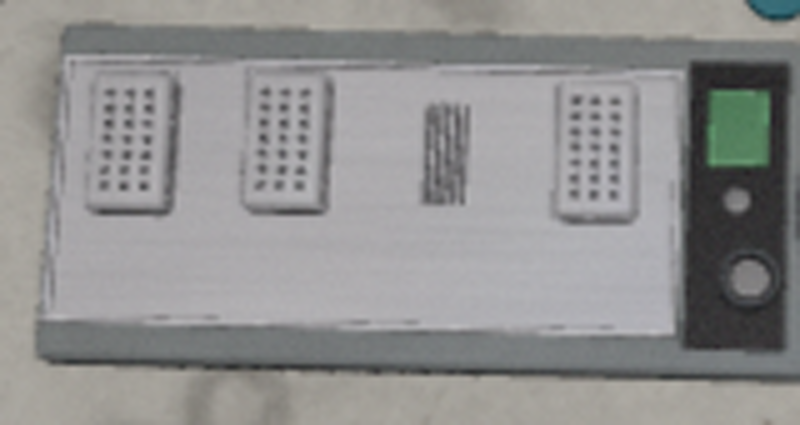

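All three cans now look squared up: lid centres at about (126,139), (283,140) and (595,148), with slot 1 still at (446,154). I'll check the numbers, then lower onto the rod handle.

```bash
python3 - <<'E'
from h import *
np.set_printoptions(precision=4,suppress=True)
c=grab("top")
for q in((126,139),(283,140),(595,148)): print(cw(c,*q,.054,175,140,5)[:2])
E
python3 -m jog '[[-1,-0.002,0.001,0,0],[-1,0,0,0.04,0],[-1,0,0,0.04,0],[-1,0,0,0.02,0],[-1,0,0,0,0]]'
python3 -m jog '[[-1,0,0,0,0],[-1,0,0,0,0]]'

```

```text
[0.5977 0.3187]
[0.5988 0.2302]
[0.5974 0.054 ]
clock: 17.63
tcp_pos: [0.4612, -0.3616, 0.1015]
orientation: [-0.004, 0.051, 0.999, 0.003]
wrist_force: [-1.0, 1.3, -0.3]
finger_gap: 0.0856
grip_force: 0.0
clock: 17.8
tcp_pos: [0.4647, -0.3661, 0.1086]
orientation: [0.001, 0.051, 0.999, -0.001]
wrist_force: [0.3, 0.7, 0.1]
finger_gap: 0.0851
grip_force: 0.0
```

```bash
python3 -m jog '[[-1,0.002,0,0.016,0],[-1,0,0,0,0],[-1,0,0,0,0]]' 80
python3 -m jog '[[1,0,0,0,0],[1,0,0,0,0],[1,0,0,0,0],[1,0,0,0,0],[1,0,0,0,0]]'
python3 -m jog '[[1,0,0,0,0],[1,0,0,0,0],[1,0,0,0,0],[1,0,0,0,0],[1,0,0,0,0]]'
python3 -c "
from workcell import env
print(env.get_state()['tcp_pos'])"
```

```text
clock: 18.05
tcp_pos: [0.4621, -0.3661, 0.0923]
orientation: [0.001, 0.052, 0.999, -0.001]
wrist_force: [-0.2, -0.3, 0.4]
finger_gap: 0.0856
grip_force: 0.0
clock: 18.47
tcp_pos: [0.4618, -0.3661, 0.0912]
orientation: [0.0, 0.052, 0.999, -0.0]
wrist_force: [-0.7, 0.2, 0.5]
finger_gap: 0.0258
grip_force: 0.2
clock: 18.88
tcp_pos: [0.4619, -0.3662, 0.0913]
orientation: [0.0, 0.052, 0.999, -0.0]
wrist_force: [-0.4, -0.1, 5.0]
finger_gap: 0.0212
grip_force: 78.4
[ 0.46188244 -0.36624149  0.09133401]
```

```bash
python3 -m jog '[[1,0,0,-0.02,0],[1,0,0,-0.035,0],[1,0,0,-0.035,0],[1,0,0,-0.04,0],[1,0,0,0,-6]]'
for i in 1 2; do python3 -m jog '[[1,-0.01414,0.02577,0,0],[1,-0.01414,0.02577,0,0],[1,-0.01414,0.02577,0,0],[1,-0.01414,0.02577,0,0],[1,-0.01414,0.02577,0,0]]'; done
python3 -m jog '[[1,0,0,0,0],[1,0,0,0,0],[1,0,0,0,0]]'
python3 - <<'E'
from h import *
c=grab("scene"); p=env.get_state()["tcp_pos"]; print(p,pix(c,(p[0],p[1],p[2]-.084)),pix(c,(p[0],p[1],p[2]+.004)),pix(c,(.571,-.153,.08)))
u,v=map(int,pix(c,(p[0],p[1],p[2]-.04))); save(c,"c7.png",(u-50,v-40,u+50,v+35),8); print(u-50,v-40)
c=grab("top"); save(c,"t7.png",(310,140,480,265),4.7)
E
```

```text
clock: 19.3
tcp_pos: [0.4637, -0.3679, 0.2284]
orientation: [0.004, -0.0, 1.0, -0.004]
wrist_force: [1.1, -0.7, -0.2]
finger_gap: 0.0212
grip_force: 78.2
clock: 19.72
tcp_pos: [0.5321, -0.2354, 0.2197]
orientation: [-0.001, 0.0, 1.0, 0.001]
wrist_force: [0.1, 0.1, -1.1]
finger_gap: 0.0209
grip_force: 78.3
clock: 20.13
tcp_pos: [0.6028, -0.1065, 0.2197]
orientation: [-0.001, -0.0, 1.0, 0.0]
wrist_force: [0.3, -1.2, -2.2]
finger_gap: 0.0213
grip_force: 78.3
clock: 20.38
tcp_pos: [0.6024, -0.108, 0.2198]
orientation: [-0.001, -0.0, 1.0, 0.0]
wrist_force: [-0.3, -0.1, -1.1]
finger_gap: 0.0212
grip_force: 78.3
[ 0.60227105 -0.10854264  0.22006645] (np.float64(311.464927987616), np.float64(174.8069562078227)) (np.float64(311.94267464869387), np.float64(151.35373384027667)) (np.float64(326.7958253571415), np.float64(188.81723756011326))
261 123
```

View pics/c7.png

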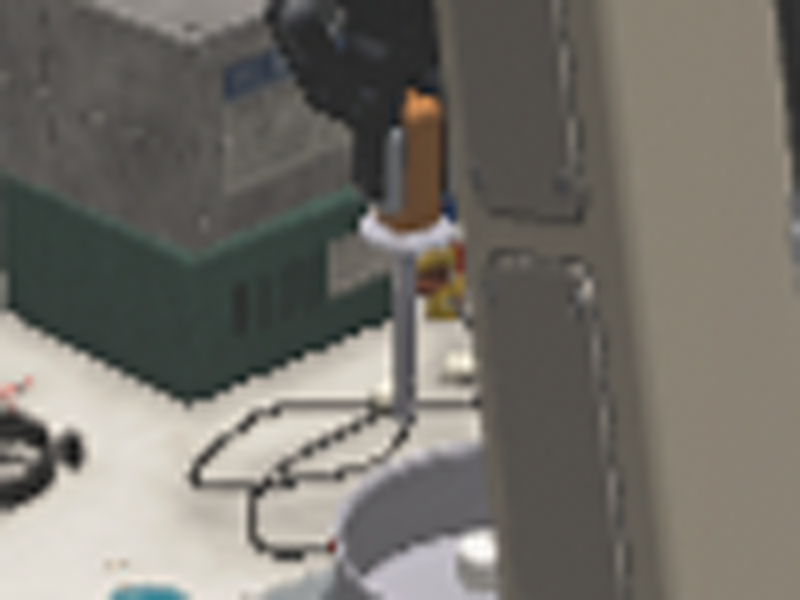

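The rod hangs upright in the jaws with its tip at (405,415) in the crop, just where predicted. Next I lower it into the dish and stir.

```bash
python3 -m jog '[[1,0,0,0.035,0],[1,0,0,0.035,0],[1,0,0,0.02,0],[1,0,0,0.006,0],[1,0,0,0,0]]'
python3 -m jog '[[1,0.0153,0.0078,0,0],[1,0.017,0.0027,0,0]]'
python3 -m jog '[[1,0.017,-0.0027,0,0],[1,0.0153,-0.0078,0,0],[1,0.0122,-0.0122,0,0],[1,0.0078,-0.0153,0,0],[1,0.0027,-0.017,0,0]]'
python3 -m jog '[[1,-0.0027,-0.017,0,0],[1,-0.0078,-0.0153,0,0],[1,-0.0122,-0.0122,0,0],[1,-0.0153,-0.0078,0,0],[1,-0.017,-0.0027,0,0]]'
python3 -m jog '[[1,-0.017,0.0027,0,0],[1,-0.0153,0.0078,0,0],[1,-0.0122,0.0122,0,0],[1,-0.0078,0.0153,0,0],[1,-0.0027,0.017,0,0]]'
python3 -m jog '[[1,0.0027,0.017,0,0],[1,0.0078,0.0153,0,0],[1,0.0122,0.0122,0,0],[1,0.0153,0.0078,0,0],[1,0.017,0.0027,0,0]]'
```

```text
clock: 20.9
tcp_pos: [0.601, -0.1087, 0.1229]
orientation: [-0.002, 0.001, 1.0, 0.001]
wrist_force: [0.4, 1.0, -0.9]
finger_gap: 0.0208
grip_force: 78.4
clock: 21.07
tcp_pos: [0.5721, -0.0984, 0.1266]
orientation: [0.002, 0.0, 1.0, -0.0]
wrist_force: [-0.4, 0.6, -1.2]
finger_gap: 0.0208
grip_force: 78.4
clock: 21.48
tcp_pos: [0.5156, -0.1537, 0.1276]
orientation: [0.001, 0.0, 1.0, -0.001]
wrist_force: [0.6, -0.4, -1.4]
finger_gap: 0.0213
grip_force: 78.4
clock: 21.9
tcp_pos: [0.572, -0.2106, 0.1277]
orientation: [0.002, 0.001, 1.0, -0.001]
wrist_force: [-0.2, -0.3, -1.7]
finger_gap: 0.021
grip_force: 78.4
clock: 22.32
tcp_pos: [0.6279, -0.1542, 0.1273]
orientation: [0.002, 0.001, 1.0, -0.001]
wrist_force: [-4.8, -3.3, 2.0]
finger_gap: 0.021
grip_force: 78.1
clock: 22.73
tcp_pos: [0.571, -0.0971, 0.1268]
orientation: [0.002, -0.0, 1.0, -0.0]
wrist_force: [-0.0, -0.5, -2.3]
finger_gap: 0.0211
grip_force: 79.1
```

```bash
for i in 1 2; do
python3 -m jog '[[1,0.017,-0.0027,0,0],[1,0.0153,-0.0078,0,0],[1,0.0122,-0.0122,0,0],[1,0.0078,-0.0153,0,0],[1,0.0027,-0.017,0,0]]' | grep force
python3 -m jog '[[1,-0.0027,-0.017,0,0],[1,-0.0078,-0.0153,0,0],[1,-0.0122,-0.0122,0,0],[1,-0.0153,-0.0078,0,0],[1,-0.017,-0.0027,0,0]]'| grep force
python3 -m jog '[[1,-0.017,0.0027,0,0],[1,-0.0153,0.0078,0,0],[1,-0.0122,0.0122,0,0],[1,-0.0078,0.0153,0,0],[1,-0.0027,0.017,0,0]]'| grep force
python3 -m jog '[[1,0.0027,0.017,0,0],[1,0.0078,0.0153,0,0],[1,0.0122,0.0122,0,0],[1,0.0153,0.0078,0,0],[1,0.017,0.0027,0,0]]' | grep -E "tcp|force"
done
python3 -m jog '[[1,0,-0.015,0,0],[1,0,-0.015,0,0],[1,0,-0.015,0,0],[1,0,-0.015,0,0],[1,0,-0.015,0,0]]'
python3 -m jog '[[1,-0.008,0.012,0,0],[1,-0.008,0.012,0,0],[1,-0.008,0.01,0,0],[1,0,0,0,0]]'
python3 - <<'E'
from h import *
c=grab("top"); save(c,"c8.png",(310,140,480,265),4.7)
E
```

```text
wrist_force: [0.1, 0.8, -1.1]
grip_force: 79.2
wrist_force: [-0.2, 0.1, -0.5]
grip_force: 79.2
wrist_force: [-0.0, 0.1, -1.7]
grip_force: 79.1
tcp_pos: [0.5702, -0.0971, 0.1264]
wrist_force: [-0.1, -0.0, -1.6]
grip_force: 79.3
wrist_force: [0.0, 0.1, -1.0]
grip_force: 79.4
wrist_force: [0.6, 0.2, -1.1]
grip_force: 79.4
wrist_force: [1.4, 0.7, -1.0]
grip_force: 79.4
tcp_pos: [0.5716, -0.1009, 0.1272]
wrist_force: [-1.6, -11.9, 0.5]
grip_force: 80.1
clock: 26.48
tcp_pos: [0.571, -0.1747, 0.1247]
orientation: [0.0, 0.0, 1.0, 0.0]
wrist_force: [0.4, 0.1, -1.9]
finger_gap: 0.0212
grip_force: 79.7
clock: 26.82
tcp_pos: [0.5964, -0.1365, 0.1244]
orientation: [0.0, -0.001, 1.0, 0.001]
wrist_force: [0.4, 0.1, -1.2]
finger_gap: 0.0214
grip_force: 79.6
```

View pics/c8.png

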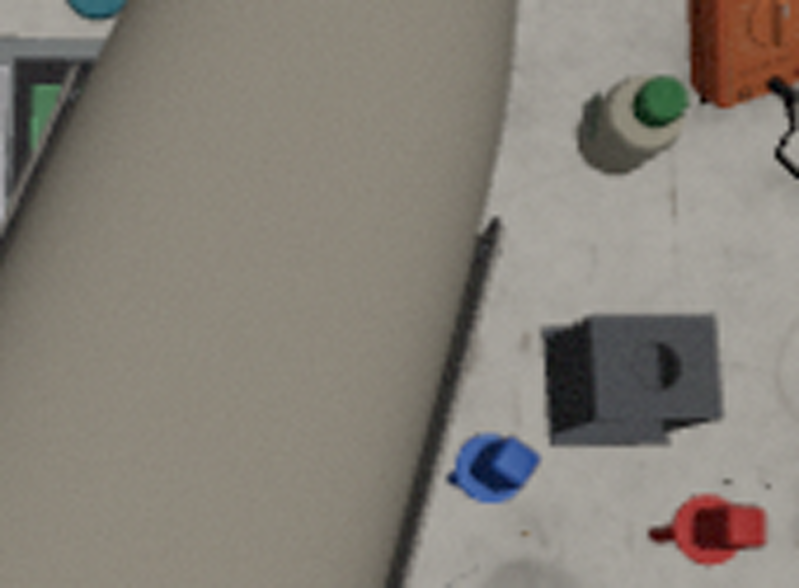

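The arm hides the dish here, but the stand hole is visible at (663,366), matching its earlier estimate. I'll do one more inner turn, then lift and look from the button side.

```bash

python3 -m jog '[[1,0.0069,0.0069,0,0],[1,0.0086,0.0044,0,0],[1,0.0096,0.0015,0,0]]' | grep force
python3 -m jog '[[1,0.0096,-0.0015,0,0],[1,0.0086,-0.0044,0,0],[1,0.0069,-0.0069,0,0],[1,0.0044,-0.0086,0,0],[1,0.0015,-0.0096,0,0]]' | grep force
python3 -m jog '[[1,-0.0015,-0.0096,0,0],[1,-0.0044,-0.0086,0,0],[1,-0.0069,-0.0069,0,0],[1,-0.0086,-0.0044,0,0],[1,-0.0096,-0.0015,0,0]]' | grep force
python3 -m jog '[[1,-0.0096,0.0015,0,0],[1,-0.0086,0.0044,0,0],[1,-0.0069,0.0069,0,0],[1,-0.0044,0.0086,0,0],[1,-0.0015,0.0096,0,0]]' | grep force
python3 -m jog '[[1,0.0015,0.0096,0,0],[1,0.0044,0.0086,0,0],[1,0.0069,0.0069,0,0],[1,0.0086,0.0044,0,0],[1,0.0096,0.0015,0,0]]' | grep force
python3 -m jog '[[1,0.0096,-0.0015,0,0],[1,0.0086,-0.0044,0,0],[1,0.0069,-0.0069,0,0],[1,0.0044,-0.0086,0,0],[1,0.0015,-0.0096,0,0]]'
python3 -m jog '[[1,0,0,-0.03,0],[1,0,0,-0.04,0],[1,0,0,-0.04,0],[1,0,0,0,0],[1,0,0,0,0]]'
```

```text
wrist_force: [0.6, 0.7, -0.5]
grip_force: 79.7
wrist_force: [-0.0, 0.5, -0.4]
grip_force: 79.7
wrist_force: [-0.3, -0.6, -1.7]
grip_force: 79.7
wrist_force: [0.9, -0.3, -1.2]
grip_force: 79.6
wrist_force: [0.3, 0.0, -0.9]
grip_force: 79.7
clock: 29.2
tcp_pos: [0.5377, -0.1579, 0.1251]
orientation: [0.0, 0.0, 1.0, -0.0]
wrist_force: [0.2, -0.9, -0.4]
finger_gap: 0.0211
grip_force: 79.7
clock: 29.62
tcp_pos: [0.5406, -0.159, 0.2378]
orientation: [0.003, 0.001, 1.0, -0.001]
wrist_force: [-0.2, 0.3, -2.4]
finger_gap: 0.0213
grip_force: 80.0
```

```bash
for i in 1 2 3; do python3 -m jog '[[1,0.0132,-0.0243,0,0],[1,0.0132,-0.0243,0,0],[1,0.0132,-0.0243,0,0],[1,0.0132,-0.0243,0,0]]'|grep tcp; done
python3 - <<'E'
from h import *
c=grab("top"); save(c,"c9.png",(175,140,415,225),3.3)
E
```

```text
tcp_pos: [0.4845, -0.2551, 0.2328]
tcp_pos: [0.4314, -0.3525, 0.2328]
tcp_pos: [0.3785, -0.4496, 0.2327]
```

View pics/c9.png

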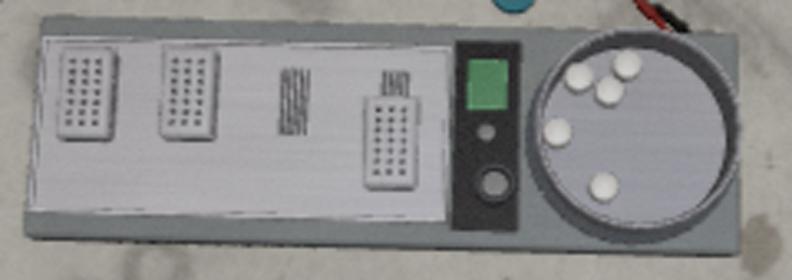

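The knock has happened: the right-hand can is now at (390,141) in the crop, off its slot at (396,~97). All five pellets are in the dish, at (579,76), (627,66), (609,91), (557,132) and (603,186).

```bash
python3 - <<'E'
from h import *
np.set_printoptions(precision=4,suppress=True)
c=grab("top")
A=lambda u,v,z:cw(c,u,v,z,175,140,3.3)[:2]
P=np.array([A(*q,.054) for q in((579,76),(627,66),(609,91),(557,132),(603,186))])
O=np.array([[.6077,-.161],[.5989,-.1886],[.5768,-.1578],[.5551,-.1152],[.5523,-.1941]])
print(P); print(np.linalg.norm(P[:,None]-O[None],axis=2)); print("cans",A(390,141,.054),A(85,94,.054),A(188,94,.054),"button",A(495,183,.03))
h=[A(*q,.054) for q in((378,108),(403,107),(379,173),(404,173))]; d=h[0]+h[1]-h[2]-h[3]; print(np.mean(h,0),np.degrees(np.arctan2(d[1],d[0])))
print(env.get_state()["clock"])
E
```

```text
[[ 0.6195 -0.1057]
 [ 0.6292 -0.147 ]
 [ 0.6067 -0.1315]
 [ 0.5698 -0.0871]
 [ 0.5237 -0.1263]]
[[0.0566 0.0854 0.0674 0.0651 0.111 ]
 [0.0256 0.0514 0.0535 0.0806 0.0901]
 [0.0296 0.0577 0.0398 0.0541 0.0829]
 [0.0831 0.1056 0.0711 0.0317 0.1085]
 [0.0909 0.0977 0.0618 0.0333 0.0736]]
cans [0.5593 0.055 ] [0.5956 0.3169] [0.5972 0.229 ] button [ 0.5291 -0.0353]
[0.5601 0.0542] 2.5078172888919084
30.7167
```

```bash
python3 -m jog '[[1,-0.02085,0.02085,0,0],[1,-0.02085,0.02085,0,0],[1,-0.02085,0.02085,0,0],[1,-0.02085,0.02085,0,0],[1,0,0,0,0]]'
python3 -m jog '[[1,0,0,0.03,0],[1,0,0,0.015,0],[1,0,0,0,0]]'
```

```text
clock: 31.13
tcp_pos: [0.4661, -0.3609, 0.2332]
orientation: [-0.0, -0.002, 1.0, 0.002]
wrist_force: [-1.2, -0.4, -1.7]
finger_gap: 0.0213
grip_force: 79.8
clock: 31.38
tcp_pos: [0.4616, -0.3626, 0.1847]
orientation: [-0.003, -0.0, 1.0, 0.003]
wrist_force: [-0.4, 0.7, -2.1]
finger_gap: 0.0212
grip_force: 79.9
```

```bash
python3 -m jog '[[1,0,-0.0025,0,0],[1,0,0,0,0],[1,0,0,0,0]]'
python3 -m jog '[[1,0,0,0.03,0],[1,0,0,0.03,0],[1,0,0,0.02,0],[1,0,0,0.012,0],[1,0,0,0,0]]'
```

```text
clock: 31.63
tcp_pos: [0.4639, -0.3685, 0.1909]
orientation: [0.001, 0.0, 1.0, -0.001]
wrist_force: [0.8, -0.0, -1.0]
finger_gap: 0.0211
grip_force: 79.9
clock: 32.05
tcp_pos: [0.4624, -0.3667, 0.0957]
orientation: [-0.001, 0.0, 1.0, 0.001]
wrist_force: [-1.0, -0.5, -1.6]
finger_gap: 0.0212
grip_force: 80.0
```

```bash
python3 -m jog '[[1,0,0,0.004,0],[1,0,0,0,0]]'
python3 -m jog '[[-1,0,0,0,0],[-1,0,0,0,0],[-1,0,0,0,0],[-1,0,0,0,0],[-1,0,0,0,0]]' 25
python3 -m jog '[[-1,0,0,-0.03,0],[-1,0,0,-0.03,0],[-1,0,0,-0.03,0],[-1,0,0,-0.02,0],[-1,0,0,0,0]]'
for i in 1 2 3; do python3 -m jog '[[-1,-0.0082,0.0351,0,0],[-1,-0.0082,0.0351,0,0],[-1,-0.0082,0.0351,0,0],[-1,-0.0082,0.0351,0,0]]'|grep tcp; done
python3 -m jog '[[-1,0,0,0.04,-2.5],[-1,0,0,0.04,0],[-1,0,0,0.04,0],[-1,0,0,0,0],[-1,0,0,0,0]]'
```

```text
clock: 32.22
tcp_pos: [0.4642, -0.3684, 0.0948]
orientation: [0.001, 0.0, 1.0, -0.001]
wrist_force: [-0.1, -0.5, -0.4]
finger_gap: 0.0212
grip_force: 80.0
clock: 32.63
tcp_pos: [0.4639, -0.3678, 0.0944]
orientation: [0.0, -0.0, 1.0, -0.0]
wrist_force: [0.2, 0.5, -0.0]
finger_gap: 0.0801
grip_force: 0.0
clock: 33.05
tcp_pos: [0.4655, -0.3695, 0.2094]
orientation: [0.003, -0.0, 1.0, -0.003]
wrist_force: [0.3, 0.0, 0.8]
finger_gap: 0.0852
grip_force: 0.0
tcp_pos: [0.4961, -0.2258, 0.2031]
tcp_pos: [0.529, -0.0849, 0.2033]
tcp_pos: [0.5618, 0.0555, 0.2033]
clock: 34.47
tcp_pos: [0.5592, 0.0538, 0.0817]
orientation: [-0.003, -0.022, 1.0, 0.0]
wrist_force: [0.0, -0.5, 0.9]
finger_gap: 0.0855
grip_force: 0.0
```

```bash
python3 -m jog '[[-1,0,0,0.03,0],[-1,0,0,0.029,0],[-1,0,0,0,0],[0,0,0,0,0],[0.3,0,0,0,0]]'
python3 -m jog '[[0.5,0,0,0,0],[0.5,0,0,0,0],[0.5,0,0,0,0],[0.5,0,0,0,0],[0.5,0,0,0,0]]'
python3 -m jog '[[0.5,0,0,-0.003,0],[0.5,0,0,0,2.5]]'

```

```text
clock: 34.88
tcp_pos: [0.5641, 0.0533, 0.0277]
orientation: [0.002, -0.022, 1.0, -0.0]
wrist_force: [0.0, -0.1, 0.8]
finger_gap: 0.0634
grip_force: 0.0
clock: 35.3
tcp_pos: [0.5643, 0.0534, 0.0278]
orientation: [0.003, -0.022, 1.0, -0.0]
wrist_force: [0.1, 0.1, 8.0]
finger_gap: 0.0451
grip_force: 24.7
clock: 35.47
tcp_pos: [0.5632, 0.0536, 0.0298]
orientation: [0.001, 0.0, 1.0, -0.0]
wrist_force: [-0.7, 0.2, -1.7]
finger_gap: 0.0448
grip_force: 25.7
```

```bash
python3 -m jog '[[0.5,-0.019,0,0,0],[0.5,-0.019,0,0,0],[0.5,0,0,0,0],[0.5,0,0,0.003,0],[0.5,0,0,0,0]]'
python3 -m jog '[[-1,0,0,0,0],[-1,0,0,0,0],[-1,0,0,0,0],[-1,0,0,-0.035,0],[-1,0,0,-0.04,0]]'
python3 -m jog '[[-1,0,0,-0.04,0],[-1,0,0,-0.04,0],[-1,0,0,-0.03,0],[-1,0,0,0,0],[-1,0,0,0,0]]'
for i in 1 2 3; do python3 -m jog '[[-1,0.0116,-0.035,0,0],[-1,0.0116,-0.035,0,0],[-1,0.0116,-0.035,0,0],[-1,0.0116,-0.035,0,0]]' | grep tcp; done
python3 -m jog '[[-1,0,0,0.03,0],[-1,0,0,0,0],[-1,0,0,0,0]]' 80
python3 - <<'E'
from h import *
c=grab("top"); save(c,"d1.png",(175,140,335,225),5)
E
```

```text
clock: 35.88
tcp_pos: [0.6025, 0.0535, 0.0271]
orientation: [0.003, 0.0, 1.0, -0.0]
wrist_force: [3.2, -0.1, 5.0]
finger_gap: 0.0449
grip_force: 28.1
clock: 36.3
tcp_pos: [0.5959, 0.0538, 0.0968]
orientation: [-0.005, -0.0, 1.0, 0.0]
wrist_force: [0.4, -0.3, 0.4]
finger_gap: 0.0852
grip_force: 0.0
clock: 36.72
tcp_pos: [0.6009, 0.0536, 0.2121]
orientation: [0.002, -0.0, 1.0, -0.0]
wrist_force: [0.2, 0.5, -0.1]
finger_gap: 0.0857
grip_force: 0.0
tcp_pos: [0.5515, -0.0869, 0.2075]
tcp_pos: [0.5051, -0.2271, 0.2076]
tcp_pos: [0.4589, -0.3669, 0.2076]
clock: 37.97
tcp_pos: [0.4585, -0.3645, 0.1765]
orientation: [-0.003, 0.0, 1.0, 0.003]
wrist_force: [-0.4, 0.1, -0.1]
finger_gap: 0.0853
grip_force: 0.0
```

View pics/d1.png

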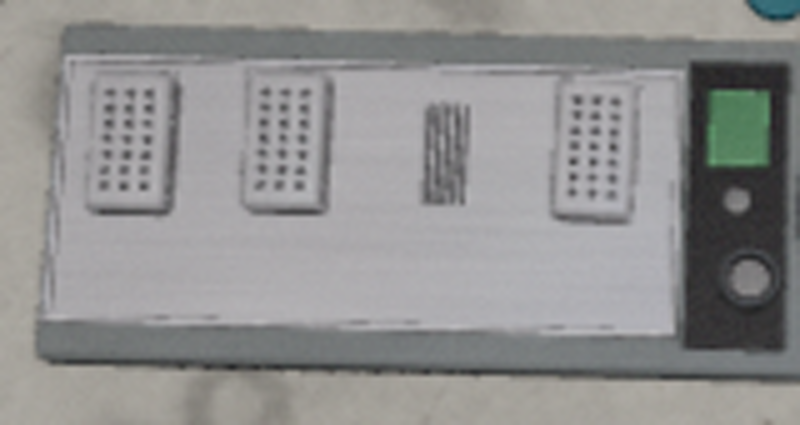

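The right-hand can is back over its slot, centred near (594,148) and slightly turned. I'll check its yaw.

```bash
python3 - <<'E'
from h import *
np.set_printoptions(precision=4,suppress=True)
c=grab("top")
A=lambda u,v,z:cw(c,u,v,z,175,140,5)[:2]
for q4 in([(578,100),(615,102),(572,194),(610,197)],[(107,92),(150,93),(102,186),(145,188)],[(266,92),(305,94),(260,186),(300,187)]):
    h=[A(*q,.054) for q in q4]; d=h[0]+h[1]-h[2]-h[3]; print(np.mean(h,0),np.degrees(np.arctan2(d[1],d[0])))
print("slot1 axis",[A(*q,.03) for q in((448,103),(443,205))], "button",A(749,277,.031),"ring",A(748,278,.036))
print(env.get_state()["tcp_pos"])
E
```

```text
[0.5974 0.0547] -1.5866684571616012
[0.5974 0.3187] 1.1338650936705852
[0.599  0.2304] -0.005152880586136594
slot1 axis [array([0.6289, 0.1416]), array([0.5682, 0.1419])] button [ 0.5292 -0.0345] ring [ 0.5277 -0.0339]
[ 0.4606 -0.3652  0.1796]
```

```bash
python3 -m jog '[[-1,-0.001,-0.001,0.04,0],[-1,0,0,0.03,0],[-1,0,0,0.0165,0],[-1,0,0,0,0],[-1,0,0,0,0]]' 80
python3 -m jog '[[0.3,0,0,0,0],[1,0,0,0,0],[1,0,0,0,0],[1,0,0,0,0],[1,0,0,0,0]]'
python3 -m jog '[[1,0,0,0,0],[1,0,0,0,0],[1,0,0,0,0],[1,0,0,0,0],[1,0,0,0,0]]'

```

```text
clock: 38.48
tcp_pos: [0.4623, -0.3662, 0.0938]
orientation: [-0.0, -0.001, 1.0, 0.0]
wrist_force: [-0.5, -0.6, 0.6]
finger_gap: 0.0851
grip_force: 0.0
clock: 38.9
tcp_pos: [0.4622, -0.3678, 0.0943]
orientation: [0.001, -0.0, 1.0, -0.001]
wrist_force: [-0.1, 0.3, -0.0]
finger_gap: 0.0253
grip_force: 0.0
clock: 39.32
tcp_pos: [0.4622, -0.3679, 0.0942]
orientation: [0.001, -0.0, 1.0, -0.001]
wrist_force: [-0.3, 0.1, 5.9]
finger_gap: 0.0209
grip_force: 78.7
```

```bash
python3 -m jog '[[1,0,0,-0.03,0],[1,0,0,-0.035,0],[1,0,0,-0.035,0],[1,0,0,-0.04,0],[1,0,0,0,0]]'
for i in 1 2; do python3 -m jog '[[1,-0.00666,0.03336,0,0],[1,-0.00666,0.03336,0,0],[1,-0.00666,0.03336,0,0],[1,-0.00666,0.03336,0,0],[1,-0.00666,0.03336,0,0]]' | grep tcp; done
python3 -m jog '[[1,0,0,0.04,0],[1,0,0,0.04,0],[1,0,0,0,0],[1,0,0,0,0],[1,0,0,0,0]]'
python3 - <<'E'
from h import *
c=grab("scene"); p=env.get_state()["tcp_pos"]; print(p,pix(c,(p[0],p[1],p[2]-.0872)))
u,v=map(int,pix(c,(.529,-.034,.04))); save(c,"d2.png",(u-40,v-35,u+40,v+25),10); print(u-40,v-35, pix(c,(.529,-.034,.031)))
E
```

```text
clock: 39.73
tcp_pos: [0.464, -0.3698, 0.2414]
orientation: [0.004, -0.0, 1.0, -0.004]
wrist_force: [0.7, -0.4, -1.2]
finger_gap: 0.021
grip_force: 78.6
tcp_pos: [0.4948, -0.1991, 0.2326]
tcp_pos: [0.5281, -0.0321, 0.2327]
clock: 40.98
tcp_pos: [0.5292, -0.0342, 0.1547]
orientation: [0.001, 0.0, 1.0, -0.0]
wrist_force: [0.3, -0.2, -0.4]
finger_gap: 0.0209
grip_force: 78.8
[ 0.53024401 -0.03457268  0.15571842] (np.float64(307.2376406174034), np.float64(207.64988947363568))
267 180 (np.float64(307.18436348297547), np.float64(217.38531493622685))
```

View pics/d2.png

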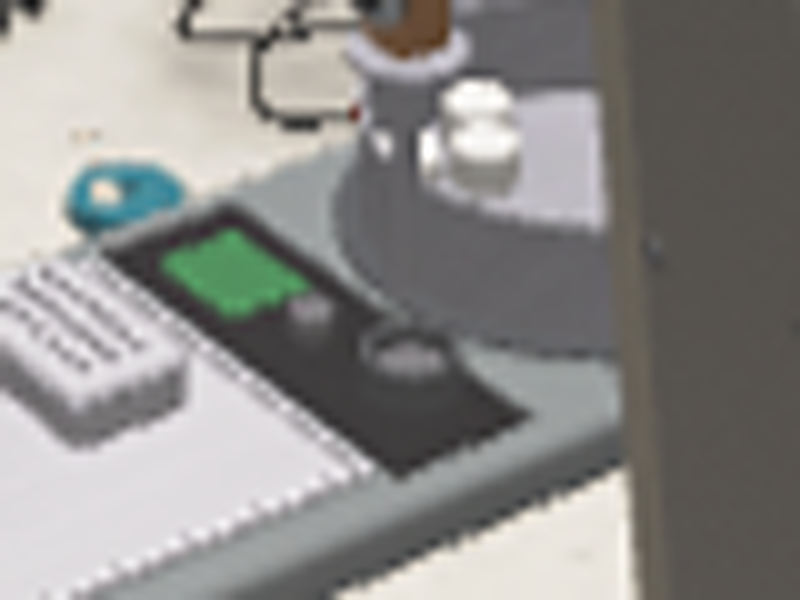

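The cap lies at (408,357) in the crop, directly below the rod tip at about (402,276). I'll lower slowly until the spring is felt.

```bash
python3 -m jog '[[1,0.001,0,0.02,0],[1,0,0,0.003,0],[1,0,0,0,0]]'
python3 -m jog '[[1,0,0,0.003,0],[1,0,0,0,0]]'
python3 -m jog '[[1,0,0,0.003,0],[1,0,0,0,0]]'
python3 -m jog '[[1,0,0,0.002,0],[1,0,0,0,0]]'
```

```text
clock: 41.28
tcp_pos: [0.5278, -0.0344, 0.1313]
orientation: [0.0, 0.0, 1.0, -0.0]
wrist_force: [-0.5, -0.8, -1.0]
finger_gap: 0.0213
grip_force: 78.8
clock: 41.45
tcp_pos: [0.5282, -0.0342, 0.1283]
orientation: [0.001, 0.0, 1.0, -0.0]
wrist_force: [0.5, -0.0, -1.2]
finger_gap: 0.0213
grip_force: 78.8
clock: 41.62
tcp_pos: [0.5282, -0.0341, 0.1249]
orientation: [0.001, 0.0, 1.0, -0.0]
wrist_force: [1.0, -1.2, 1.6]
finger_gap: 0.0213
grip_force: 79.1
clock: 41.78
tcp_pos: [0.5282, -0.0341, 0.1228]
orientation: [0.001, -0.0, 1.0, -0.0]
wrist_force: [1.0, -0.5, 2.8]
finger_gap: 0.0212
grip_force: 79.3
```

```bash
python3 -m jog '[[1,0,0,0.002,0],[1,0,0,0,0],[1,0,0,0,0]]'
python3 -m jog '[[1,0,0,0.002,0],[1,0,0,0,0],[1,0,0,0,0]]'
```

```text
clock: 42.03
tcp_pos: [0.5284, -0.0341, 0.1215]
orientation: [0.001, -0.0, 1.0, -0.0]
wrist_force: [-0.3, -0.6, 7.9]
finger_gap: 0.0209
grip_force: 80.2
clock: 42.28
tcp_pos: [0.5287, -0.0341, 0.1211]
orientation: [0.002, -0.0, 1.0, -0.001]
wrist_force: [-2.1, 1.1, 16.6]
finger_gap: 0.021
grip_force: 81.5
```

```bash
for i in 1 2 3 4 5 6; do python3 -m jog '[[1,0,0,0,0],[1,0,0,0,0],[1,0,0,0,0],[1,0,0,0,0],[1,0,0,0,0]]' | grep -E "clock|wrist"; done
python3 - <<'E'
from h import *
c=grab("scene"); save(c,"d3.png",(160,150,360,290),4)
E
```

```text
clock: 42.7
wrist_force: [-2.6, 0.6, 17.2]
clock: 43.12
wrist_force: [-1.7, -0.5, 17.1]
clock: 43.53
wrist_force: [-1.8, 0.2, 16.5]
clock: 43.95
wrist_force: [-1.6, 0.3, 17.1]
clock: 44.37
wrist_force: [-1.4, -0.9, 17.3]
clock: 44.78
wrist_force: [-3.0, 0.7, 17.6]
```

View pics/d3.png

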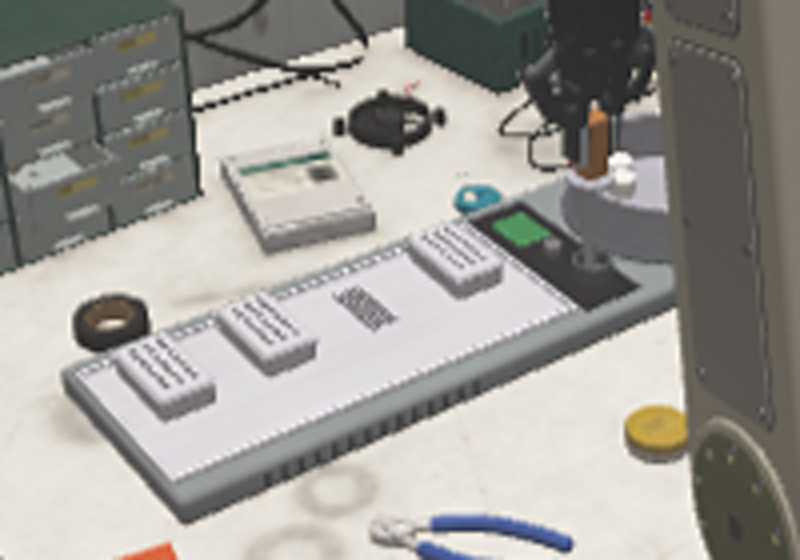

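The row is even (cans at (165,375), (267,333) and (457,257)) and the rod stands in the button collar at (590,262). Now I'll lift the rod and hang it back.

```bash
python3 -m jog '[[1,0,0,-0.01,0],[1,0,0,-0.03,0],[1,0,0,-0.035,0],[1,0,0,-0.037,0],[1,0,0,0,0]]'
for i in 1 2; do python3 -m jog '[[1,0.00662,-0.0333,0,0],[1,0.00662,-0.0333,0,0],[1,0.00662,-0.0333,0,0],[1,0.00662,-0.0333,0,0],[1,0.00662,-0.0333,0,0]]' | grep tcp; done
python3 -m jog '[[1,0,0,0.03,0],[1,0,0,0.012,0],[1,0,0,0,0],[1,0,0,0,0],[1,0,0,0,0]]'
```

```text
clock: 45.25
tcp_pos: [0.5301, -0.0342, 0.2371]
orientation: [0.005, -0.0, 1.0, -0.001]
wrist_force: [1.4, -1.4, -0.3]
finger_gap: 0.0207
grip_force: 78.9
tcp_pos: [0.4933, -0.2011, 0.2297]
tcp_pos: [0.4602, -0.3678, 0.2295]
clock: 46.5
tcp_pos: [0.4614, -0.3665, 0.1889]
orientation: [0.0, -0.0, 1.0, -0.0]
wrist_force: [0.7, -0.4, -1.5]
finger_gap: 0.0209
grip_force: 79.0
```

```bash
python3 -m jog '[[1,0,0,0.03,0],[1,0,0,0.03,0],[1,0,0,0.025,0],[1,0,0,0.009,0],[1,0,0,0,0]]'
python3 -m jog '[[-1,0,0,0,0],[-1,0,0,0,0],[-1,0,0,0,0],[-1,0,0,0,0],[-1,0,0,0,0]]'
python3 -m jog '[[-1,0,0,-0.03,0],[-1,0,0,-0.035,0],[-1,0,0,-0.035,0],[-1,0,0,-0.03,0],[-1,0,0,0,0]]'
for i in 1 2; do python3 -m jog '[[-1,0.0132,-0.0243,0,0],[-1,0.0132,-0.0243,0,0],[-1,0.0132,-0.0243,0,0],[-1,0.0132,-0.0243,0,0]]'|grep tcp; done
python3 -m jog '[[-1,0,0,0,0],[-1,0,0,0,0],[-1,0,0,0,0]]'
python3 - <<'E'
from h import *
c=grab("top"); save(c,"d4.png",(175,140,475,265),2.65)
E
```

```text
clock: 46.92
tcp_pos: [0.4613, -0.366, 0.0952]
orientation: [-0.0, -0.001, 1.0, 0.0]
wrist_force: [-0.4, 0.3, -0.4]
finger_gap: 0.021
grip_force: 79.2
clock: 47.33
tcp_pos: [0.4615, -0.3671, 0.0949]
orientation: [0.0, -0.0, 1.0, -0.0]
wrist_force: [0.5, -1.1, -0.4]
finger_gap: 0.0798
grip_force: 0.0
clock: 47.75
tcp_pos: [0.4635, -0.3692, 0.2317]
orientation: [0.004, -0.0, 1.0, -0.004]
wrist_force: [0.4, -0.7, 0.8]
finger_gap: 0.0857
grip_force: 0.0
tcp_pos: [0.408, -0.4648, 0.2244]
tcp_pos: [0.3548, -0.5623, 0.2242]
clock: 48.67
tcp_pos: [0.3556, -0.5608, 0.224]
orientation: [-0.0, 0.0, 1.0, 0.0]
wrist_force: [-0.4, 0.6, 0.3]
finger_gap: 0.0852
grip_force: 0.0
```

View pics/d4.png

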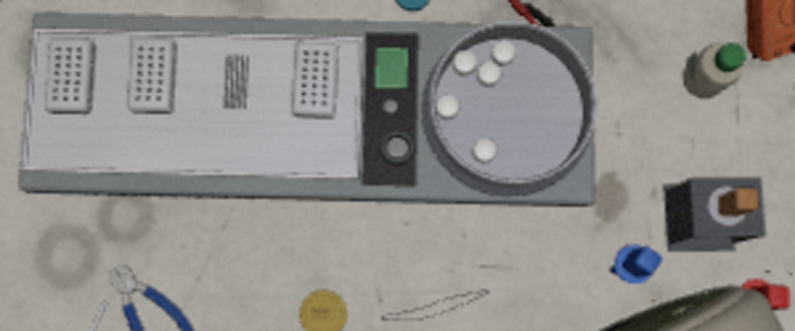

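The cans are in one row at the top of the deck, at (72,76), (152,75) and (315,78). All the pellets are in the dish, the rod hangs in its stand at (738,203), and the bottle hasn't moved.

```bash
python3 -c "
from workcell import env
print(env.hand_in())"
```

```text
the job is handed in; nothing more can be done
None
```

I handed the job in, with no verdict returned: three cans sit within about 2 mm of their slots, the five pellets were stirred without spilling, the button was held down about 2.5 s, and the rod is back in its stand; the right-hand can was knocked off its slot during the stirring, so I re-hung the rod and reset that can before pressing.

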